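# Set the photo light and hold it up at full height

## Robot

A 6-joint arm with a two-finger parallel gripper is mounted at the origin on a cart in front of the work surface, level with it; the furniture and walls round the work are solid. World frame = base frame: x ahead of the robot, y to its left, z up, the work surface at z = 0. Lengths are in mm, angles in rad, forces in N, time in s.
With the tool pointing down it reaches from about 375 to 975 mm from the base axis. Payload 3.8 kg.
Tool frame: the origin (TCP) lies on the centre line of the jaws, within the pads' length; the fingertips stand 22 mm ahead of it and the grasp point (between the pads) lies 3 mm ahead of it; z points along the fingers, y is the line along which they close (so a half turn about z gives the same grasp; the last joint's range is limited). The gripper opens to 85 mm and grips with 20 to 120 N. Pads are 22 mm wide; open, the fingers measure 114 mm over their backs; the gripper's body (76 mm by 85 mm) begins 54 mm behind the grasp point. The pads swing forward as they close: fully open they stand 13 mm farther back than shut.
Start: joints at [-1.205, 0.264, 1.604, -0, 1.274, -0.037], TCP at [264.591, -620.975, 253.28] pointing down, gripper open.
Joint ranges: [-2.63, 2.63], [-0.94, 2.18], [0.31, 2.57], [-1.31, 4.45], [0, 2.66], [-2.55, 2.55]. Speed limits (rad/s): [2.57, 2.57, 3.14, 3.14, 3.14, 3.14].

## Interface

Orientations are given as [roll, pitch, yaw] about the fixed x, y, z axes, in that order (R = Rz(yaw) Ry(pitch) Rx(roll)).
In Python, from workcell import env gives the robot as it stands.
- The arm moves only by the tool carry_out, never from a script. Its argument "plan" is a list of rows, each an object of numbers: "tx", "ty", "tz": the shift along the tool's x, y, z in cm; "wx", "wy", "wz": the turn, a rotation vector about the tool's x, y, z in units of 8 degrees (1.0 is 8 degrees). A call has exactly 8 rows; each row is the pose to reach, as a shift and turn from the pose commanded when the call began, along the tool's axes at that moment; what a row does not reach only later rows make up. A row lasts 1/10 s, in which the tool goes at most 50 mm and 8.59 degrees, less where a joint would pass 70% of its speed; a pose out of reach is approached as far as the arm can. A call with a gripper value outside its range is refused whole. "jaw" is the finger opening in cm, from 0 to 8.54, set as the call begins (left out, the last holds). The fingers move at their own pace and stop on an object; "force" is the grip in N (left out, the last holds). Time passes only in rows, so rows that repeat a pose let the fingers close, or fill a call up. It gives the time, the measured TCP pose, the force, the opening and the grip force at its end, in the units of the state.
- env.read_state(): the state, without advancing time (a new reading comes with each control period).
- env.camera(name): name is "scene" or "top"; returns a dict with "color" (420x560x3 uint8, blue, green, red), "intrinsics" (3x3 intrinsics, pixels), "R" (3x3) and "t" (3): a world point X has camera coordinates R X + t. Camera axes: x right, y down, z forward; pixel columns grow to the right and rows downward; lengths in mm; the calibration is good to about 2 mm. A picture is of the moment at which its call begins. There is no depth.
- env.close_job(): hands the job in; it is judged then, once.
The state is a dict: "time_s": time; "joint_positions": joint angles; "qd": joint speeds; "joint_torque": joint torques, N m; "tool_pos": TCP position; "orientation": TCP orientation; "wrist_force": force on the tool from outside, world axes, zero at the start; "torque": the same for the moment, N m; "finger_gap": finger opening in mm; "grip_force": force on a finger pad.
Only numpy, scipy, OpenCV 4.12 (cv2) and the standard library are available. Lean on these libraries where they do the work, as an engineer would, in place of code of your own. Each camera call takes 0.05 s, during which the arm holds its last target. There are 200 camera calls.

## Task

We are photographing the mug for the web shop: on the photo light's base press the round power key, then the square tone key, then the long brightness key, one at a time and each fully down. Then pinch both release buttons on the sides of the light's grip, draw the mast straight up past the first stop at half height to the second stop at the very top, and finish still holding it there with the buttons pinched: at full height nothing keeps it up until I have tightened the collar, so do not let go. Do not shift the mug, the vase, the jar or the book.

Things in the scene. Friction and masses are not known exactly. Their poses are not given: they have to be found in the camera images.
- stand: battery photo light, fixed; white base 200 (x) x 150 (y) x 21.5 mm. Origin: centre of its underside. x runs from the key row (x -68 mm, robot's side) to the mast (axis at x +62 mm) and on to the lamp; z up. Outer tube 26 mm square, with a black collar 30 mm square at 150 to 172 mm height, thumbscrew on its -x side
- power_key_top (a point): centre of the top of the round power key, 20 mm diameter, left of the three seen from the robot; stand frame x -68, y 45, z 28 mm (6.5 mm proud of the base); neighbouring keys are 45 mm apart
- power_key (a joint): its travel straight down: 0 up, 0.004 m fully down (1.5 N to start, 4.5 N fully down); springs back up when released
- tone_key_top (a point): centre of the top of the square tone key, 19 x 19 mm, the middle one; stand frame x -68, y 0, z 28 mm (6.5 mm proud of the base); neighbouring keys are 45 mm apart
- tone_key (a joint): its travel straight down: 0 up, 0.004 m fully down (1.5 N to start, 4.5 N fully down); springs back up when released
- level_key_top (a point): centre of the top of the long brightness key, 34 mm along x by 15 mm, right of the three seen from the robot; stand frame x -68, y -45, z 28 mm (6.5 mm proud of the base); neighbouring keys are 45 mm apart
- level_key (a joint): its travel straight down: 0 up, 0.004 m fully down (1.5 N to start, 4.5 N fully down); springs back up when released
- grip (a point): centre of the grip, on the mast axis between the release buttons; moves with the mast. Stand frame x 62, y 0, z 205 mm with mast down. White grip 36 (x) x 30 (y) x 46 mm, its top 24 mm above this point; grey buttons (24 wide, 34 high, centred at this height) on its +y and -y sides: 48 mm over both at rest, 36 pinched in. Collar top 33 mm below it when down. Axes as the stand's
- lamp (a point): centre of the black lamp panel (124 x 80 x 13 mm, tilted 43 degrees to face forward and down), carried by the grip on a bar along +x; 109 mm ahead of the grip point and 1 mm above it. Its near edge is about 80 mm ahead of the mast axis; its highest edge 33 mm above the grip point. Moves with the mast; not to be gripped
- mast (a joint): mast drawn straight up: 0 down (spring pins lock it, 1 to 3 mm play), about 0.050 m first stop (pins snap out over a shoulder and keep it from sinking), 0.100 second stop, a firm end without a catch: let go there and it sinks to the first stop in 1 s. To leave 0, both buttons must be pinched in over 4 mm. Moving part 0.25 to 0.46 kg; friction 1 N plus 4 N at 0.1 m/s
- left_button (a joint): release button on the +y side of the grip, pinched straight in towards the mast: 0 out, 0.006 m fully in (2.5 N to start, 7 N fully in); springs back
- right_button (a joint): the same on the -y side
- photo_mug: white mug 89 x 126 mm with its handle, 102 mm tall, beyond the lamp; origin at the centre of its underside; leave it alone
- vase: white bud vase, 103 mm diameter, 120 mm tall, beyond the lamp; origin at the centre of its underside; leave it alone
- jar: black lidded jar, 56 mm diameter, 48 mm tall, left of the base; origin at the centre of its underside; leave it alone
- book: dark gift book 100 x 140 x 30 mm lying right of the base; origin at the centre of its underside; leave it alone

How it is judged:
By the outcome, as a careful person would: the job done as asked, in the order asked, and still so for the second after the job is handed in, while the arm keeps its last pose, push and grip.
It also fails if it takes over 54 s, if anything falls off the work surface, if the arm or the gripper's body presses on something with over 40 N, if the wrist force passes 120 N, or if a joint passes its speed limit or range.

## Working session

There is one attempt and no reset: what is moved stays moved. The work goes in short steps, Python scripts to look and compute and a tool call to move; the robot and the scene stay as the last step left them, time stands still between calls to the robot, and variables do not carry over. Pictures are saved under pics/ and viewed, at most 10 in all, crops included, and the job is handed in when it is done.

Besides the shell and the picture viewer there is one more tool, called after "Emit:" as name(argument=value, ...) on one line, values as JSON. carry_out: Moves the arm, as the interface text tells. Its arguments: {"type":"object","properties":{"plan":{"type":"array"},"jaw":{"type":"number"},"force":{"type":"number"}},"required":["plan"]}

```bash
mkdir -p pics
python3 - <<'E'
from workcell import env
import cv2,numpy as np
for n in("scene","top"):
    c=env.camera(n); cv2.imwrite(f"pics/{n}0.png",c["color"]); print(n,np.round(c["intrinsics"],1).tolist(),np.round(c["R"],4).tolist(),np.round(c["t"],1).tolist())
s=env.read_state();print(s)
E
```

```text
scene [[532.7, 0.0, 278.3], [0.0, 532.7, 215.0], [0.0, 0.0, 1.0]] [[-0.4347, -0.9006, 0.0051], [-0.4235, 0.1994, -0.8837], [0.7948, -0.3863, -0.4681]] [394.2, 356.6, 826.6]
top [[412.7, 0.0, 277.8], [0.0, 412.7, 212.1], [0.0, 0.0, 1.0]] [[0.024, -0.9993, 0.0288], [-0.9849, -0.0286, -0.1708], [0.1715, -0.0243, -0.9849]] [94.1, 634.1, 946.8]
{'time_s': 0.1, 'joint_positions': array([-1.20492494e+00,  2.64662910e-01,  1.60525571e+00,  1.27055196e-05,
        1.27371965e+00, -3.69146160e-02]), 'qd': array([-0.00151345, -0.00375724, -0.0022882 , -0.00090694, -0.00068837,
       -0.00077197]), 'joint_torque': array([ 2.94313695e-04, -5.16708112e+01, -3.68589842e+01, -4.86764361e-05,
        6.24843640e-03,  1.67020607e-05]), 'tool_pos': array([ 264.35590191, -620.39608601,  252.08666973]), 'orientation': array([-3.13954888e+00, -8.76290090e-05,  4.02782182e-01]), 'wrist_force': array([-0.22148009,  0.53878024, -0.0605533 ]), 'torque': array([-0.01605057, -0.03100829, -0.01738154]), 'grip_force': 0.0, 'finger_gap': 85.68026280807413}
```

View pics/scene0.png

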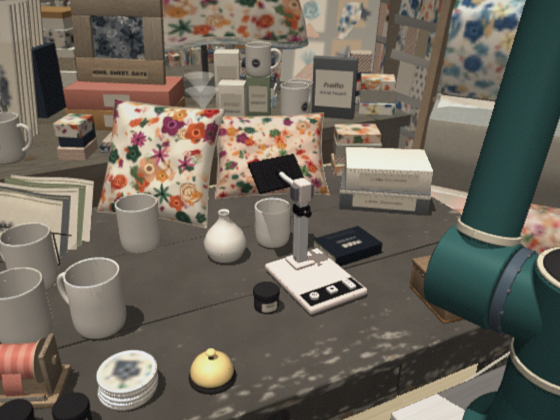

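View pics/top0.png

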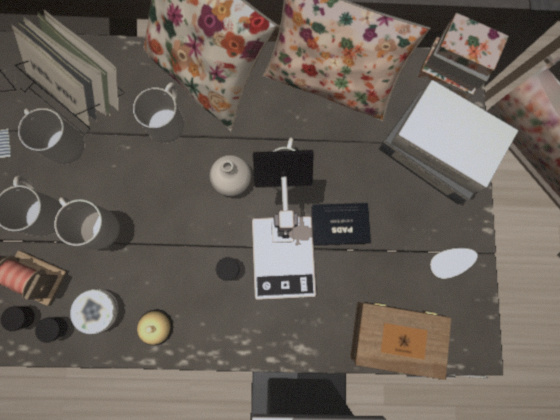

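The stand is at about (284, 258) in the top view with its keys along row 286 and the grip at about (287, 220). In the scene view the keys are at (314..350, 295..283). I'll enlarge both crops.

Run:
```python
import cv2
a=cv2.imread("pics/top0.png")[195:305,235:335]; b=cv2.imread("pics/scene0.png")[165:315,255:375]
cv2.imwrite("pics/tc.png",cv2.resize(a,None,fx=5.4,fy=5.4,interpolation=cv2.INTER_CUBIC))
cv2.imwrite("pics/sc.png",cv2.resize(b,None,fx=4,fy=4,interpolation=cv2.INTER_CUBIC))
```

```text
(no output)
```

View pics/tc.png

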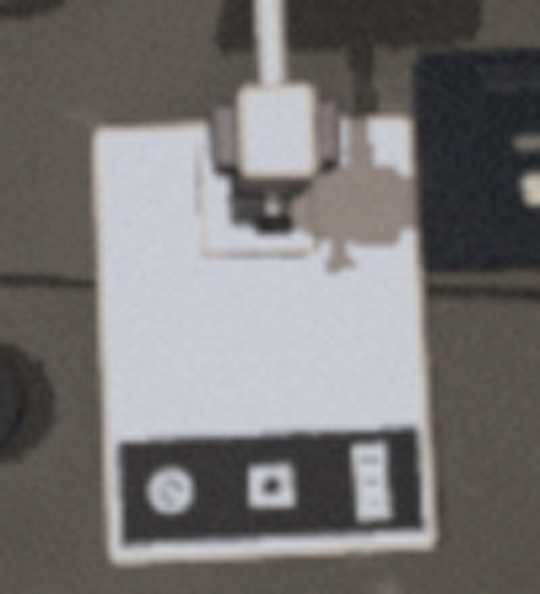

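View pics/sc.png

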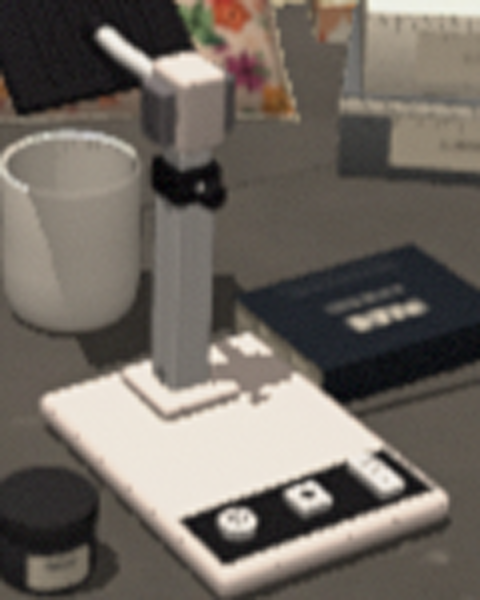

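Top crop: keys at (170,491), (272,487), (371,482), the grip's top face spanning (241..316, 86..180), and base corners at (95,128), (413,117), (435,545), (112,560). Scene crop: keys at (237,522), (308,496), (382,474). Next I fit the stand pose from these.

```bash
cat > h.py <<'E'
import numpy as np
from workcell import env
from scipy.spatial.transform import Rotation as Rot
def go(p,yaw):
    "tool shift (cm) and turn (8 deg units) from the measured pose to TCP p, pointing down with yaw"
    s=env.read_state(); R=Rot.from_euler('xyz',s["orientation"])
    d=R.inv().apply(np.array(p)-s["tool_pos"])/10
    w=(R.inv()*Rot.from_euler('xyz',[np.pi,0,yaw])).as_rotvec(degrees=True)/8
    print("t",s["time_s"],"at",np.round(s["tool_pos"],1),"rpy",np.round(s["orientation"],4),"F",np.round(s["wrist_force"],1),"gap",round(s["finger_gap"],1)); print("shift",np.round(d,2),"turn",np.round(w,2))
E
python3 - <<'E'
import numpy as np; from scipy.optimize import least_squares; from h import *
K={n:env.camera(n) for n in("scene","top")}
T=[((-68,45,28),(170,491)),((-68,0,28),(272,487)),((-68,-45,28),(371,482)),((100,75,20),(95,128)),((100,-75,20),(413,117)),((-100,-75,20),(435,545)),((-100,75,20),(112,560)),
((80,15,229),(241,86)),((80,-15,229),(316,86)),((44,-15,229),(313,180)),((44,15,229),(241,178))]
S=[((-68,45,28),(237,522)),((-68,0,28),(308,496)),((-68,-45,28),(382,474))]
def proj(n,X):
    c=K[n];q=X@c["R"].T+c["t"];q=q@c["intrinsics"].T;return q[:,:2]/q[:,2:]
def model(v,L):
    L=np.array(L,float);c,s=np.cos(v[2]),np.sin(v[2]);return np.c_[v[0]+c*L[:,0]-s*L[:,1],v[1]+s*L[:,0]+c*L[:,1],L[:,2]]
uv=lambda Q,f,o:(np.array([q[1] for q in Q])+.5)/f-.5+np.array(o)
def res(v,sets):
    return np.concatenate([(proj(n,model(v,[q[0] for q in Q]))-uv(Q,f,o)).ravel() for n,Q,f,o in sets])
A=("top",T,5.4,(235,195));B=("scene",S,4,(255,165));C=("top",T[:7],5.4,(235,195))
for sets in([A],[C],[B],[A,B]):
    r=least_squares(res,[500,0,0],args=(sets,),loss="soft_l1"); print(np.round(r.x,4)); 
print(np.round(r.fun.reshape(-1,2) if 0 else res(r.x,[A,B]).reshape(-1,2),1).tolist())
P=model(r.x,[(-68,45,28),(-68,0,28),(-68,-45,28),(62,0,205)]);print(np.round(P,1)); go(P[0]+[0,0,60],r.x[2])
E
```

```text
[525.998   93.9185  12.6333]
[526.6539  93.6464 -25.0662]
[521.5938  93.5262 -18.8184]
[525.5357  94.0371  -6.2188]
[[-0.1, 0.3], [-0.4, 0.3], [-0.1, 0.5], [-0.6, -0.3], [0.4, -0.4], [0.8, 1.7], [-1.3, 1.5], [-0.8, -0.2], [0.3, -0.7], [1.7, -0.2], [-0.1, 0.7], [0.3, -1.3], [0.2, -0.9], [-1.3, -1.3]]
[[454.8 134.6  28. ]
 [457.7  89.7  28. ]
 [460.6  44.8  28. ]
 [587.4  98.  205. ]]
t 0.2 at [ 264.4 -620.6  252.4] rpy [-3.1401 -0.      0.4028] F [ 0.3  0.8 -1. ] gap 85.3
shift [ 47.11 -61.98  16.53] turn [-0.01  0.    2.42]
```

Stand at about (525, 94), yaw 0.065. I'm moving towards the keys with the jaws shut.

Emit:
carry_out(plan=[{"tx":2.9,"ty":-3.9,"tz":0.5,"wz":0.4},{"tx":5.9,"ty":-7.8,"tz":1.5,"wz":0.8},{"tx":8.8,"ty":-11.6,"tz":2.5,"wz":1.2},{"tx":11.8,"ty":-15.5,"tz":3.5,"wz":1.6},{"tx":14.7,"ty":-19.4,"tz":4.5,"wz":2.0},{"tx":17.7,"ty":-23.3,"tz":5.5,"wz":2.42},{"tx":20.6,"ty":-27.1,"tz":6.5,"wz":2.42},{"tx":23.6,"ty":-31.0,"tz":7.0,"wz":2.42}], jaw=0, force=30)

```text
schema error: expected keys tx, ty, tz, wx, wy, wz
```

```bash
python3 -c "
from h import *; go([454.8,134.6,75],0.065)"
```

```text
t 0.2 at [ 264.4 -620.6  252.4] rpy [-3.1401 -0.      0.4028] F [ 0.3  0.8 -1. ] gap 85.3
shift [ 47.12 -61.98  17.83] turn [-0.01  0.    2.42]
```

Emit:
carry_out(plan=[{"tx":2.9,"ty":-3.9,"tz":0.5,"wx":0,"wy":0,"wz":0.4},{"tx":5.9,"ty":-7.8,"tz":1.5,"wx":0,"wy":0,"wz":0.8},{"tx":8.8,"ty":-11.6,"tz":2.5,"wx":0,"wy":0,"wz":1.2},{"tx":11.8,"ty":-15.5,"tz":3.5,"wx":0,"wy":0,"wz":1.6},{"tx":14.7,"ty":-19.4,"tz":4.5,"wx":0,"wy":0,"wz":2.0},{"tx":17.7,"ty":-23.3,"tz":5.5,"wx":0,"wy":0,"wz":2.42},{"tx":20.6,"ty":-27.1,"tz":6.5,"wx":0,"wy":0,"wz":2.42},{"tx":23.6,"ty":-31.0,"tz":7.0,"wx":0,"wy":0,"wz":2.42}], jaw=0, force=30)

```text
time_s: 1.0
tool_pos: [359.7, -241.1, 182.3]
orientation: [-3.141, 0.001, 0.064]
wrist_force: [0.7, 0.2, 0.7]
finger_gap: 0.2
grip_force: 0.0
```

```bash
python3 -c "
from h import *; go([454.8,134.6,75],0.065)"
```

```text
t 1.0 at [ 359.7 -241.1  182.3] rpy [-3.1409e+00  6.0000e-04  6.4100e-02] F [0.7 0.2 0.7] gap 0.2
shift [ 11.9  -36.88  10.75] turn [-0.    0.   -0.01]
```

Emit:
carry_out(plan=[{"tx":1.6,"ty":-4.7,"tz":0.5,"wx":0,"wy":0,"wz":0},{"tx":3.2,"ty":-9.4,"tz":1.5,"wx":0,"wy":0,"wz":0},{"tx":4.8,"ty":-14.1,"tz":2.5,"wx":0,"wy":0,"wz":0},{"tx":6.4,"ty":-18.8,"tz":3.5,"wx":0,"wy":0,"wz":0},{"tx":8.0,"ty":-23.5,"tz":5,"wx":0,"wy":0,"wz":0},{"tx":9.6,"ty":-28.2,"tz":7,"wx":0,"wy":0,"wz":0},{"tx":11.1,"ty":-32.9,"tz":9,"wx":0,"wy":0,"wz":0},{"tx":11.9,"ty":-36.9,"tz":10.5,"wx":0,"wy":0,"wz":0}])

```text
time_s: 1.8
tool_pos: [455.0, 131.1, 79.2]
orientation: [-3.142, -0.001, 0.065]
wrist_force: [1.0, -0.8, -0.3]
finger_gap: -0.1
grip_force: 0.0
```

Run:
```python
from h import *
import cv2
go([454.8,134.6,60],0.065)
a=env.camera("top")["color"][195:315,225:335]; b=env.camera("scene")["color"][165:315,255:375]
cv2.imwrite("pics/c1.png",cv2.hconcat([cv2.resize(a,(400,436)),cv2.resize(b,(349,436),interpolation=cv2.INTER_CUBIC)]))
```

```text
t 1.8 at [455.  131.1  79.2] rpy [-3.1416e+00 -1.3000e-03  6.5200e-02] F [ 1.  -0.8 -0.3] gap -0.1
shift [ 0.   -0.35  1.92] turn [-0.   -0.01  0.  ]
```

View pics/c1.png

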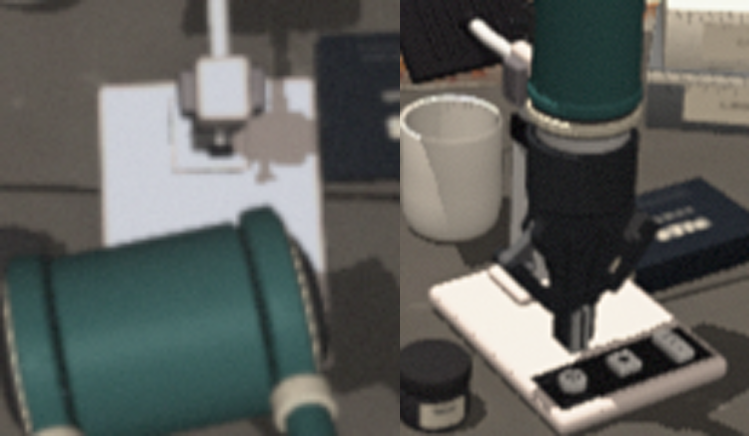

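The fingertips (573,350 in the right half) hang directly over the round key (573,380). Pressing now.

Emit:
carry_out(plan=[{"tx":0,"ty":-0.3,"tz":0.5,"wx":0,"wy":0,"wz":0},{"tx":0,"ty":-0.3,"tz":1.5,"wx":0,"wy":0,"wz":0},{"tx":0,"ty":-0.3,"tz":2.4,"wx":0,"wy":0,"wz":0},{"tx":0,"ty":-0.3,"tz":2.7,"wx":0,"wy":0,"wz":0},{"tx":0,"ty":-0.3,"tz":2.9,"wx":0,"wy":0,"wz":0},{"tx":0,"ty":-0.3,"tz":3.1,"wx":0,"wy":0,"wz":0},{"tx":0,"ty":-0.3,"tz":3.2,"wx":0,"wy":0,"wz":0},{"tx":0,"ty":-0.3,"tz":3.2,"wx":0,"wy":0,"wz":0}])

```text
time_s: 2.7
tool_pos: [454.4, 131.7, 48.0]
orientation: [3.141, -0.0, 0.065]
wrist_force: [-0.6, -0.7, 3.1]
finger_gap: 0.1
grip_force: 1.5
```

```bash
python3 -c "
from h import *
for i in range(4): go([454.8,134.6,46],0.065); env.camera('top')"
```

```text
t 2.7 at [454.4 131.7  48. ] rpy [ 3.1412e+00 -3.0000e-04  6.4700e-02] F [-0.6 -0.7  3.1] gap 0.1
shift [ 0.05 -0.29  0.2 ] turn [ 0. -0. -0.]
t 2.75 at [454.6 131.8  48.1] rpy [ 3.1414e+00 -5.0000e-04  6.4800e-02] F [-0.5 -1.8  3.2] gap 0.0
shift [ 0.04 -0.28  0.21] turn [ 0. -0. -0.]
t 2.8 at [454.6 131.9  48.1] rpy [ 3.1415e+00 -6.0000e-04  6.4900e-02] F [-0.2 -0.8  2.5] gap -0.3
shift [ 0.04 -0.27  0.21] turn [ 0. -0. -0.]
t 2.85 at [454.6 132.   48.1] rpy [ 3.1416e+00 -8.0000e-04  6.4900e-02] F [ 0.2 -2.3  3.2] gap 0.4
shift [ 0.04 -0.26  0.21] turn [ 0.   -0.01 -0.  ]
```

Emit:
carry_out(plan=[{"tx":0,"ty":0,"tz":0.1,"wx":0,"wy":0,"wz":0},{"tx":0,"ty":0,"tz":0.2,"wx":0,"wy":0,"wz":0},{"tx":0,"ty":0,"tz":0.3,"wx":0,"wy":0,"wz":0},{"tx":0,"ty":0,"tz":0.4,"wx":0,"wy":0,"wz":0},{"tx":0,"ty":0,"tz":0.4,"wx":0,"wy":0,"wz":0},{"tx":0,"ty":0,"tz":0.4,"wx":0,"wy":0,"wz":0},{"tx":0,"ty":0,"tz":0.4,"wx":0,"wy":0,"wz":0},{"tx":0,"ty":0,"tz":0.4,"wx":0,"wy":0,"wz":0}])

```text
time_s: 3.7
tool_pos: [454.8, 132.1, 45.7]
orientation: [3.141, -0.0, 0.065]
wrist_force: [-6.7, -3.1, 20.7]
finger_gap: 0.1
grip_force: 10.3
```

Power key is fully down: the force rose to 20 N at the stop. Lifting and moving to the tone key.

Emit:
carry_out(plan=[{"tx":0,"ty":0,"tz":-1,"wx":0,"wy":0,"wz":0},{"tx":0,"ty":0,"tz":-2.5,"wx":0,"wy":0,"wz":0},{"tx":0,"ty":1,"tz":-2.5,"wx":0,"wy":0,"wz":0},{"tx":0,"ty":2,"tz":-2.5,"wx":0,"wy":0,"wz":0},{"tx":0,"ty":3,"tz":-2.5,"wx":0,"wy":0,"wz":0},{"tx":0,"ty":4,"tz":-2.5,"wx":0,"wy":0,"wz":0},{"tx":0,"ty":4.5,"tz":-2.2,"wx":0,"wy":0,"wz":0},{"tx":0,"ty":4.5,"tz":-1.5,"wx":0,"wy":0,"wz":0}])

```text
time_s: 4.5
tool_pos: [457.5, 86.2, 58.4]
orientation: [-3.142, -0.001, 0.063]
wrist_force: [0.8, 1.3, -0.6]
finger_gap: -0.2
grip_force: 0.0
```

```bash
python3 -c "
from h import *
for i in range(3): go([457.7,89.7,46],0.065); env.camera('top')"
```

```text
t 4.5 at [457.5  86.2  58.4] rpy [-3.1415e+00 -7.0000e-04  6.3200e-02] F [ 0.8  1.3 -0.6] gap -0.2
shift [ 0.04 -0.35  1.24] turn [-0.   -0.01 -0.01]
t 4.55 at [456.4  86.5  57. ] rpy [-3.1415e+00  1.7000e-03  6.3500e-02] F [-0.1 -0.5 -0.8] gap 0.0
shift [ 0.16 -0.31  1.1 ] turn [-0.    0.01 -0.01]
t 4.6 at [456.1  86.7  57.3] rpy [-3.1416e+00  2.5000e-03  6.4000e-02] F [-0.6  0.3 -1.1] gap -0.2
shift [ 0.18 -0.29  1.13] turn [-0.    0.02 -0.01]
```

Emit:
carry_out(plan=[{"tx":0.1,"ty":-0.2,"tz":0.2,"wx":0,"wy":0,"wz":0},{"tx":0.1,"ty":-0.2,"tz":0.5,"wx":0,"wy":0,"wz":0},{"tx":0.1,"ty":-0.2,"tz":0.8,"wx":0,"wy":0,"wz":0},{"tx":0.1,"ty":-0.2,"tz":1.0,"wx":0,"wy":0,"wz":0},{"tx":0.1,"ty":-0.2,"tz":1.2,"wx":0,"wy":0,"wz":0},{"tx":0.1,"ty":-0.2,"tz":1.4,"wx":0,"wy":0,"wz":0},{"tx":0.1,"ty":-0.2,"tz":1.5,"wx":0,"wy":0,"wz":0},{"tx":0.1,"ty":-0.2,"tz":1.5,"wx":0,"wy":0,"wz":0}])

```text
time_s: 5.45
tool_pos: [458.2, 89.5, 45.8]
orientation: [-3.141, 0.001, 0.065]
wrist_force: [-7.7, -0.6, 21.2]
finger_gap: 0.1
grip_force: 10.2
```

Run:
```python
from h import *
import cv2
for i in range(3): go([457.7,89.7,46],0.065); env.camera('top')
b=env.camera("scene")["color"][215:315,255:375]
cv2.imwrite("pics/c2.png",cv2.resize(b,None,fx=5,fy=5,interpolation=cv2.INTER_CUBIC))
```

```text
t 5.45 at [458.2  89.5  45.8] rpy [-3.1412e+00  7.0000e-04  6.4800e-02] F [-7.7 -0.6 21.2] gap 0.1
shift [-0.05 -0.03 -0.02] turn [-0.    0.01 -0.  ]
t 5.5 at [458.2  89.4  45.7] rpy [-3.1412e+00  7.0000e-04  6.4800e-02] F [-7.9  0.2 20.5] gap -0.1
shift [-0.05 -0.03 -0.03] turn [-0.    0.01 -0.  ]
t 5.55 at [458.3  89.5  45.8] rpy [-3.1412e+00  5.0000e-04  6.4700e-02] F [-8.   0.2 21.2] gap -0.2
shift [-0.05 -0.03 -0.02] turn [-0.  0. -0.]
```

View pics/c2.png

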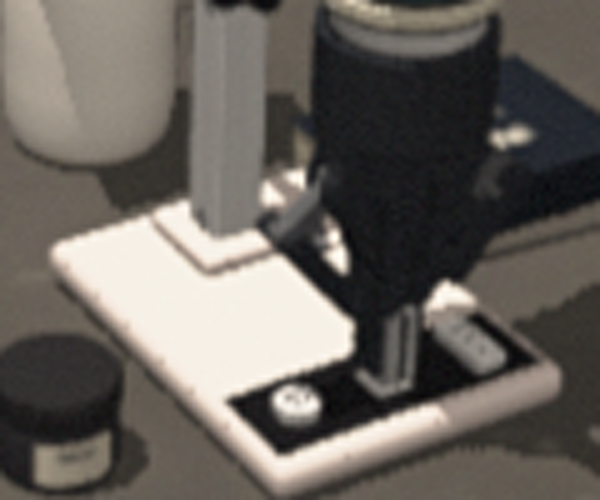

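The fingertips sit on the tone key at (388,380), pressed to its stop at 21 N, and the power key has sprung back. On to the long key.

Emit:
carry_out(plan=[{"tx":0,"ty":0,"tz":-1,"wx":0,"wy":0,"wz":0},{"tx":0,"ty":0,"tz":-2.5,"wx":0,"wy":0,"wz":0},{"tx":0,"ty":1,"tz":-2.5,"wx":0,"wy":0,"wz":0},{"tx":0,"ty":2,"tz":-2.5,"wx":0,"wy":0,"wz":0},{"tx":0,"ty":3,"tz":-2.5,"wx":0,"wy":0,"wz":0},{"tx":0,"ty":4,"tz":-2.5,"wx":0,"wy":0,"wz":0},{"tx":0,"ty":4.5,"tz":-2.2,"wx":0,"wy":0,"wz":0},{"tx":0,"ty":4.5,"tz":-1.5,"wx":0,"wy":0,"wz":0}])

```text
time_s: 6.45
tool_pos: [461.3, 43.3, 58.5]
orientation: [3.142, -0.001, 0.063]
wrist_force: [-0.5, -0.5, 0.6]
finger_gap: 0.2
grip_force: 0.0
```

Emit:
carry_out(plan=[{"tx":0,"ty":0,"tz":0.2,"wx":0,"wy":0,"wz":0},{"tx":0,"ty":0,"tz":0.5,"wx":0,"wy":0,"wz":0},{"tx":0,"ty":0,"tz":0.8,"wx":0,"wy":0,"wz":0},{"tx":0,"ty":0,"tz":1.0,"wx":0,"wy":0,"wz":0},{"tx":0,"ty":0,"tz":1.2,"wx":0,"wy":0,"wz":0},{"tx":0,"ty":0,"tz":1.4,"wx":0,"wy":0,"wz":0},{"tx":0,"ty":0,"tz":1.5,"wx":0,"wy":0,"wz":0},{"tx":0,"ty":0,"tz":1.5,"wx":0,"wy":0,"wz":0}])

```text
time_s: 7.25
tool_pos: [461.0, 44.5, 45.7]
orientation: [-3.141, 0.001, 0.065]
wrist_force: [-8.4, -0.1, 20.9]
finger_gap: 0.3
grip_force: 10.5
```

Run:
```python
from h import *
go([460.6,44.8,46],0.065); go([587.4,97.5,290],0.065)
```

```text
t 7.25 at [461.   44.5  45.7] rpy [-3.1413e+00  1.2000e-03  6.5100e-02] F [-8.4 -0.1 20.9] gap 0.3
shift [-0.04 -0.03 -0.03] turn [-0.    0.01  0.  ]
t 7.25 at [461.   44.5  45.7] rpy [-3.1413e+00  1.2000e-03  6.5100e-02] F [-8.4 -0.1 20.9] gap 0.3
shift [ 12.93  -4.47 -24.44] turn [-0.    0.01  0.  ]
```

All three keys pressed. Rising, then opening the jaws and moving above the grip.

Emit:
carry_out(plan=[{"tx":0,"ty":0,"tz":-2,"wx":0,"wy":0,"wz":0},{"tx":0,"ty":0,"tz":-5,"wx":0,"wy":0,"wz":0},{"tx":0,"ty":0,"tz":-9,"wx":0,"wy":0,"wz":0},{"tx":0,"ty":0,"tz":-13,"wx":0,"wy":0,"wz":0},{"tx":0,"ty":0,"tz":-17,"wx":0,"wy":0,"wz":0},{"tx":0,"ty":0,"tz":-21,"wx":0,"wy":0,"wz":0},{"tx":0,"ty":0,"tz":-24,"wx":0,"wy":0,"wz":0},{"tx":0,"ty":0,"tz":-24.5,"wx":0,"wy":0,"wz":0}], jaw=8.4)

```text
time_s: 8.05
tool_pos: [463.5, 44.5, 293.6]
orientation: [3.141, -0.009, 0.065]
wrist_force: [-0.2, 0.7, -0.1]
finger_gap: 84.1
grip_force: 0.0
```

Emit:
carry_out(plan=[{"tx":2,"ty":-0.8,"tz":0,"wx":0,"wy":0,"wz":0},{"tx":5,"ty":-1.8,"tz":0,"wx":0,"wy":0,"wz":0},{"tx":8,"ty":-2.8,"tz":0,"wx":0,"wy":0,"wz":0},{"tx":10.5,"ty":-3.7,"tz":0,"wx":0,"wy":0,"wz":0},{"tx":12,"ty":-4.2,"tz":0,"wx":0,"wy":0,"wz":0},{"tx":12.9,"ty":-4.5,"tz":0,"wx":0,"wy":0,"wz":0},{"tx":12.9,"ty":-4.5,"tz":0,"wx":0,"wy":0,"wz":0},{"tx":12.9,"ty":-4.5,"tz":0,"wx":0,"wy":0,"wz":0}])

```text
time_s: 8.85
tool_pos: [586.0, 97.3, 287.7]
orientation: [3.141, 0.002, 0.065]
wrist_force: [-0.7, -0.6, -0.2]
finger_gap: 83.8
grip_force: 0.0
```

Run:
```python
from h import *
import cv2
for i in range(3): env.camera('top'); go([587.3,97.9,208],0.065)
a=env.camera("scene")["color"][60:310,215:415]
cv2.imwrite("pics/c3.png",cv2.resize(a,(480,600),interpolation=cv2.INTER_CUBIC))
```

```text
t 8.9 at [585.9  97.2 288.1] rpy [3.1414e+00 1.3000e-03 6.4800e-02] F [0.2 0.6 0.3] gap 83.9
shift [ 0.15 -0.06  8.01] turn [ 0.    0.01 -0.  ]
t 8.95 at [586.   97.2 288.4] rpy [3.1415e+00 7.0000e-04 6.4700e-02] F [ 0.4 -0.2  0.2] gap 84.2
shift [ 0.14 -0.06  8.04] turn [ 0.  0. -0.]
t 9.0 at [586.   97.2 288.7] rpy [3.1416e+00 2.0000e-04 6.4600e-02] F [ 0.2 -0.8 -0.3] gap 84.5
shift [ 0.13 -0.06  8.07] turn [ 0.  0. -0.]
```

View pics/c3.png

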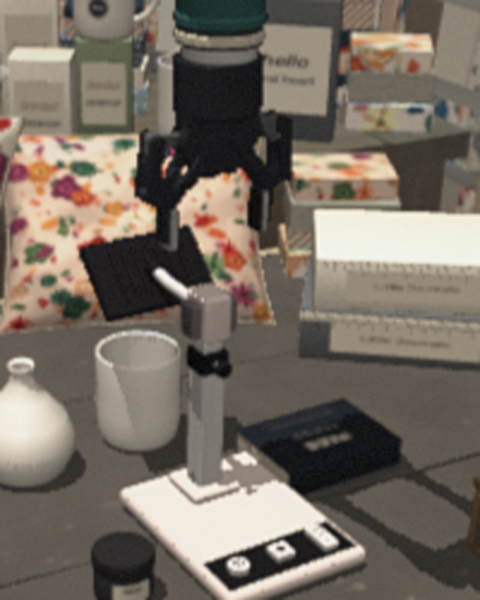

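The open fingers straddle the grip: tips at (168,248) and (258,228), midpoint above the grip at (210,300). Descending.

Emit:
carry_out(plan=[{"tx":0.1,"ty":0,"tz":1,"wx":0,"wy":0,"wz":0},{"tx":0.1,"ty":0,"tz":2.5,"wx":0,"wy":0,"wz":0},{"tx":0.1,"ty":0,"tz":4,"wx":0,"wy":0,"wz":0},{"tx":0.1,"ty":0,"tz":5.5,"wx":0,"wy":0,"wz":0},{"tx":0.1,"ty":0,"tz":7,"wx":0,"wy":0,"wz":0},{"tx":0.1,"ty":0,"tz":8,"wx":0,"wy":0,"wz":0},{"tx":0.1,"ty":0,"tz":8.4,"wx":0,"wy":0,"wz":0},{"tx":0.1,"ty":0,"tz":8.4,"wx":0,"wy":0,"wz":0}])

```text
time_s: 9.85
tool_pos: [587.3, 97.6, 203.7]
orientation: [3.142, 0.002, 0.065]
wrist_force: [0.2, 0.3, 0.5]
finger_gap: 83.9
grip_force: 0.0
```

Run:
```python
from h import *
import cv2
for i in range(3): env.camera('top'); go([587.3,97.9,205],0.065)
a=env.camera("scene")["color"][110:230,235:355]
cv2.imwrite("pics/c4.png",cv2.resize(a,(600,600),interpolation=cv2.INTER_CUBIC))
```

```text
t 9.9 at [587.9  97.6 204.6] rpy [3.1416 0.     0.065 ] F [-0.6  0.3 -0. ] gap 84.0
shift [-0.06 -0.03 -0.04] turn [ 0.  0. -0.]
t 9.95 at [588.2  97.7 205.3] rpy [-3.1415e+00 -1.0000e-03  6.4900e-02] F [ 0.3 -0.   0.9] gap 84.2
shift [-0.09 -0.03  0.03] turn [-0.   -0.01 -0.  ]
t 10.0 at [588.4  97.7 205.6] rpy [-3.1415e+00 -1.6000e-03  6.4900e-02] F [0.  0.2 1.1] gap 84.3
shift [-0.11 -0.03  0.06] turn [-0.   -0.01 -0.  ]
```

View pics/c4.png

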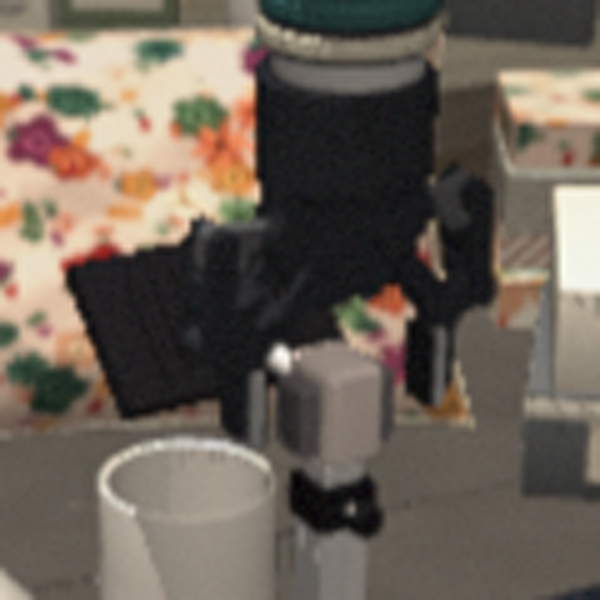

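Both fingers flank the grip at button height: left pad near (255,400), right near (430,370), buttons at (285,415) and (388,405). Closing.

Emit:
carry_out(plan=[{"tx":0,"ty":0,"tz":0,"wx":0,"wy":0,"wz":0},{"tx":0,"ty":0,"tz":0,"wx":0,"wy":0,"wz":0},{"tx":0,"ty":0,"tz":0,"wx":0,"wy":0,"wz":0},{"tx":0,"ty":0,"tz":0,"wx":0,"wy":0,"wz":0},{"tx":0,"ty":0,"tz":0,"wx":0,"wy":0,"wz":0},{"tx":0,"ty":0,"tz":0,"wx":0,"wy":0,"wz":0},{"tx":0,"ty":0,"tz":0,"wx":0,"wy":0,"wz":0},{"tx":0,"ty":0,"tz":0,"wx":0,"wy":0,"wz":0}], jaw=2.5, force=50)

```text
time_s: 10.85
tool_pos: [588.1, 99.3, 206.3]
orientation: [-3.139, -0.002, 0.065]
wrist_force: [-1.4, 4.8, 5.2]
finger_gap: 34.8
grip_force: 51.9
```

Run:
```python
from h import *
for i in range(2): env.camera('top'); go([587.3,97.9,205],0.065); print(env.read_state()["grip_force"],env.read_state()["torque"])
```

```text
t 10.9 at [588.1  99.3 206.3] rpy [-3.1389e+00 -1.6000e-03  6.5400e-02] F [-2.6  5.5  4.7] gap 35.1
shift [-0.09  0.14  0.13] turn [-0.02 -0.01  0.  ]
51.91843092441559 [0.6495529  0.31161927 0.19074577]
t 10.95 at [588.1  99.3 206.2] rpy [-3.1389e+00 -1.6000e-03  6.5500e-02] F [-1.1  4.8  5.6] gap 35.2
shift [-0.09  0.13  0.12] turn [-0.02 -0.01  0.  ]
51.91878139972687 [0.63639076 0.37427262 0.16294792]
```

Gap 35 mm, so both buttons are fully in. Drawing the mast up, with a small sideways correction.

Emit:
carry_out(plan=[{"tx":0,"ty":-0.1,"tz":-0.3,"wx":0,"wy":0,"wz":0},{"tx":0,"ty":-0.1,"tz":-0.8,"wx":0,"wy":0,"wz":0},{"tx":0,"ty":-0.1,"tz":-1.4,"wx":0,"wy":0,"wz":0},{"tx":0,"ty":-0.1,"tz":-2.0,"wx":0,"wy":0,"wz":0},{"tx":0,"ty":-0.1,"tz":-2.6,"wx":0,"wy":0,"wz":0},{"tx":0,"ty":-0.1,"tz":-3.2,"wx":0,"wy":0,"wz":0},{"tx":0,"ty":-0.1,"tz":-3.8,"wx":0,"wy":0,"wz":0},{"tx":0,"ty":-0.1,"tz":-4.2,"wx":0,"wy":0,"wz":0}])

```text
time_s: 11.75
tool_pos: [588.0, 99.3, 245.9]
orientation: [-3.14, -0.0, 0.065]
wrist_force: [3.7, 4.2, -5.9]
finger_gap: 34.7
grip_force: 50.5
```

Emit:
carry_out(plan=[{"tx":0,"ty":0,"tz":-0.5,"wx":0,"wy":0,"wz":0},{"tx":0,"ty":0,"tz":-1.0,"wx":0,"wy":0,"wz":0},{"tx":0,"ty":0,"tz":-1.6,"wx":0,"wy":0,"wz":0},{"tx":0,"ty":0,"tz":-2.2,"wx":0,"wy":0,"wz":0},{"tx":0,"ty":0,"tz":-2.8,"wx":0,"wy":0,"wz":0},{"tx":0,"ty":0,"tz":-3.4,"wx":0,"wy":0,"wz":0},{"tx":0,"ty":0,"tz":-4.0,"wx":0,"wy":0,"wz":0},{"tx":0,"ty":0,"tz":-4.5,"wx":0,"wy":0,"wz":0}])

```text
time_s: 12.55
tool_pos: [588.0, 99.4, 290.5]
orientation: [-3.14, 0.0, 0.065]
wrist_force: [4.4, 3.8, -5.6]
finger_gap: 34.9
grip_force: 50.5
```

Emit:
carry_out(plan=[{"tx":0,"ty":0,"tz":-0.3,"wx":0,"wy":0,"wz":0},{"tx":0,"ty":0,"tz":-0.6,"wx":0,"wy":0,"wz":0},{"tx":0,"ty":0,"tz":-0.9,"wx":0,"wy":0,"wz":0},{"tx":0,"ty":0,"tz":-1.2,"wx":0,"wy":0,"wz":0},{"tx":0,"ty":0,"tz":-1.4,"wx":0,"wy":0,"wz":0},{"tx":0,"ty":0,"tz":-1.6,"wx":0,"wy":0,"wz":0},{"tx":0,"ty":0,"tz":-1.7,"wx":0,"wy":0,"wz":0},{"tx":0,"ty":0,"tz":-1.7,"wx":0,"wy":0,"wz":0}])

```text
time_s: 13.35
tool_pos: [588.0, 99.3, 306.4]
orientation: [-3.14, 0.001, 0.065]
wrist_force: [4.6, 4.7, -9.0]
finger_gap: 34.6
grip_force: 53.6
```

Run:
```python
from h import *
import cv2
for i in range(3): a=env.camera('scene'); go([587.3,97.9,306],0.065)
cv2.imwrite("pics/c5.png",cv2.resize(a["color"][50:310,215:415],(460,598),interpolation=cv2.INTER_CUBIC))
```

```text
t 13.4 at [588.   99.3 306.4] rpy [-3.1403e+00  6.0000e-04  6.5300e-02] F [ 5.2  4.2 -8.9] gap 35.0
shift [-0.08  0.14  0.04] turn [-0.01  0.    0.  ]
t 13.45 at [588.   99.3 306.4] rpy [-3.1403e+00  6.0000e-04  6.5300e-02] F [ 6.   5.2 -7.8] gap 34.8
shift [-0.08  0.14  0.04] turn [-0.01  0.    0.  ]
t 13.5 at [588.   99.3 306.4] rpy [-3.1403e+00  6.0000e-04  6.5300e-02] F [ 5.2  3.7 -9.5] gap 34.4
shift [-0.08  0.14  0.04] turn [-0.01  0.    0.  ]
```

View pics/c5.png

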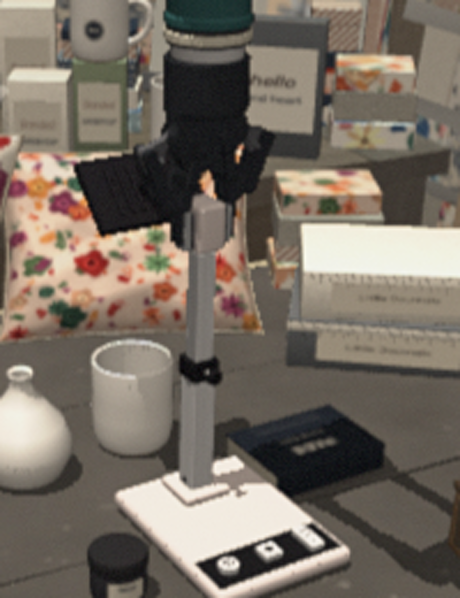

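The mast is up, with the grip at (207,222), well clear of the collar at (200,368). The mug, vase, jar and book have not moved. A little more upward push will confirm the firm end.

Emit:
carry_out(plan=[{"tx":0,"ty":0,"tz":-0.1,"wx":0,"wy":0,"wz":0},{"tx":0,"ty":0,"tz":-0.1,"wx":0,"wy":0,"wz":0},{"tx":0,"ty":0,"tz":-0.1,"wx":0,"wy":0,"wz":0},{"tx":0,"ty":0,"tz":-0.1,"wx":0,"wy":0,"wz":0},{"tx":0,"ty":0,"tz":-0.1,"wx":0,"wy":0,"wz":0},{"tx":0,"ty":0,"tz":-0.1,"wx":0,"wy":0,"wz":0},{"tx":0,"ty":0,"tz":-0.1,"wx":0,"wy":0,"wz":0},{"tx":0,"ty":0,"tz":-0.1,"wx":0,"wy":0,"wz":0}])

```text
time_s: 14.3
tool_pos: [588.0, 99.3, 306.4]
orientation: [-3.14, 0.001, 0.065]
wrist_force: [6.1, 4.2, -12.4]
finger_gap: 34.6
grip_force: 53.1
```

The push rose to 12 N with no movement, so the mast is firmly at the second stop. Handing in.

```bash
python3 -c "
from workcell import env; print(env.close_job())"
```

```text
the job is handed in; nothing more can be done
None
```

I pressed the power, tone and brightness keys in that order, each fully down; the mast is at the second stop (100 mm up), still held with both buttons pinched, and the mug, vase, jar and book look unmoved in the last picture.

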